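# Add the upper tier to the spice stand

### The job

Take the loose wooden tier out of the dowel holder, where it stands on edge, and lay it flat on the worktop with its handle up and let go. Then take it by the handle and lower it over the spice stand so that all four corner holes drop over the four pins together, keeping hold of the handle until the tier rests level on all four post shoulders; then let go. Do not disturb the jars on the stand, the mug or the tin.

Things in the scene. Friction and masses are not known exactly. Their poses are not given: they have to be found in the camera images.
- tier: Loose upper tier: pale wooden board 110 (x) x 180 (y) x 10 mm, about 250 g. Origin: centre of its underside; z points out of its top (handle side). Through holes, 12 mm diameter, at x = +-42, y = +-78 mm. A 4 mm lip along each y end reaches 18 mm above the underside. Also fits the stand turned half round about z. At the start it stands on its +x long edge in the holder.
- tier_handle (a point): Centre of the tier's dark steel bridge handle, 40 mm above the centre of the underside; axes as the tier's. The bar runs along y: 10 mm wide (x), 90 mm long (y), 12 mm tall, 34 to 46 mm above the underside, on two round feet at y = +-38 mm.
- rack: Fixed dark wooden holder 100 (x) x 180 (y) x 12 mm; four 10 mm dowels at x = +-12, y = +-66 mm, up to 62 mm above the worktop. Origin: centre of its underside. The tier stands along y in the 14 mm slot between the dowels, on the slab: its x down, its -x long edge up and free, its handle towards the holder's +x, leaning a few degrees at most.
- stand: Fixed spice stand: pale wooden lower tier 120 (x) x 196 (y) mm, top at 16 mm; four steel posts, 16 mm diameter, at x = +-42, y = +-78 mm. Each ends in a flat shoulder 130 mm above the worktop, with a 9 mm pin 22 mm tall on it, tapering to 4 mm over its last 10 mm. Origin: centre of its underside, on the worktop. Stand and holder may swap sides.
- stand_seat (a point): Point at the centre between the four shoulders, at shoulder height, 130 mm above the stand's origin; axes as the stand's. The seated tier's origin lies here.
- jar_a: Dark spice jar, 44 mm diameter, 96 mm tall, on the stand's lower tier; origin under its centre. Leave alone.
- jar_b: Spice jar of clear glass with a dark cap, 44 mm diameter, 105 mm tall, on the stand's lower tier; origin under its centre. Leave alone.
- mug: Cream mug, 65 x 94 x 53 mm, on the worktop beyond the work; origin at its underside. Leave alone.
- tin: Low round food tin, 75 mm diameter, 58 mm tall, on the worktop beyond the work; origin at its underside. Leave alone.

How it is judged:
By the outcome, as a careful person would: the job done as asked, in the order asked, and still so for the second after the job is handed in, with the robot touching nothing.
It also fails if it takes over 64 s, if anything falls off the work surface, if the arm or the gripper's body presses on something with over 40 N, if the wrist force passes 120 N, or if a joint passes its speed limit or range.

### The arm

A 6-joint arm with a two-finger parallel gripper is mounted at the origin on a cart in front of the work surface, level with it; the furniture and walls round the work are solid. World frame = base frame: x ahead of the robot, y to its left, z up, the work surface at z = 0. Lengths are in m, angles in rad, forces in N, time in s.
With the tool pointing down it reaches from about 0.425 to 0.95 m from the base axis. Payload 3.5 kg.
Tool frame: the origin (TCP) lies midway between the tips of the shut fingers; the grasp point (between the pads) lies 19 mm behind it; z points along the fingers, y is the line along which they close (so a half turn about z gives the same grasp; the last joint's range is limited). The gripper opens to 85 mm and grips with 20 to 120 N. Pads are 22 mm wide; open, the fingers measure 114 mm over their backs; the gripper's body (76 mm by 85 mm) begins 54 mm behind the grasp point. The pads swing forward as they close: fully open they stand 13 mm farther back than shut.
Start: joints at [-1.306, 0.286, 1.577, -0, 1.279, -0.15], TCP at [0.272, -0.618, 0.231] pointing down, gripper open.
Joint ranges: [-2.77, 2.77], [-0.9, 2.22], [0.21, 2.48], [-1.53, 4.67], [0.24, 2.81], [-2.84, 2.84]. Speed limits (rad/s): [2.79, 2.79, 3.14, 3.14, 3.14, 3.14].

### API

Orientations are given as a 3x3 rotation matrix whose columns are the frame's x, y, z axes.
In Python, from bench import observe, get_image, camera_params, hand_in gives the robot as it stands. The module is installed in compiled form; this text tells all that it offers.
- The arm moves only by the tool jog_arm, never from a script. Its argument "rows" is a list of rows, each an object with "translation": the shift along the tool's x, y, z scaled (see below), a list of three; "yaw": the turn about the tool's z scaled (see below); "hand": the opening, from -1 (shut) to 1 (fully open), so that 0 is half open. A call has 1 to 10 rows; each row is the pose to reach, as a shift and turn from the pose commanded when the call began, along the tool's axes at that moment; what a row does not reach only later rows make up. The controller multiplies each number of a shift by 0.2 m and each number of a turn by 120 degrees. A row lasts 1/10 s, in which the tool goes at most 50 mm and 8.59 degrees, less where a joint would pass 70% of its speed; a pose out of reach is approached as far as the arm can. A call with a number of a shift or a turn outside -1 to 1 is refused whole. A call with a gripper value outside its range is refused whole. The fingers move at their own pace and stop on an object; "force" is the grip in N (left out, the last holds). Time passes only in rows, so rows that repeat a pose let the fingers close. It gives the time, the measured TCP pose, the force, the opening and the grip force at its end, in the units of the state.
- observe(): the state, without advancing time (a new reading comes with each control period).
- get_image(name): name is "scene" or "top" or "wrist"; returns the picture (384x512x3 uint8, blue, green, red); there is no depth.
- camera_params(name): a dict with "K" (3x3 intrinsics, pixels), "rvec" (rotation vector, rad) and "tvec" (3), from world to camera coordinates, as OpenCV has them; the wrist camera has in their place "T_tool_cam" (4x4, takes a point from camera to tool coordinates, whose origin is the TCP and whose axes are the flange's). Camera axes: x right, y down, z forward; pixel columns grow to the right and rows downward; lengths in m; the calibration is good to about 2 mm. A picture is of the moment at which its call begins: read the wrist's pose just before it. camera_params takes no time and is no camera call.
- hand_in(): hands the job in; it is judged then, once.
The state is a dict: "time_s": time; "joint_pos": joint angles; "qd": joint speeds; "effort": joint torques, N m; "tool_pos": TCP position; "tcp_rot": TCP orientation; "contact_force": force on the tool from outside, world axes, zero at the start; "moment": the same for the moment, N m; "width": opening from 0.0 (shut) to 1.0 (fully open); "gripper_force": force on a finger pad.
Only numpy, scipy, OpenCV 4.12 (cv2) and the standard library are available. Lean on these libraries where they do the work, as an engineer would, in place of code of your own. Each camera call takes 0.05 s, during which the arm holds its last target. There are 200 camera calls.

## Working session

There is one attempt and no reset: what is moved stays moved. The work goes in short steps, Python scripts to look and compute and a tool call to move; the robot and the scene stay as the last step left them, time stands still between calls to the robot, and variables do not carry over. Pictures are saved under pics/ and viewed, at most 10 in all, crops included, and the job is handed in when it is done.

Besides the shell and the picture viewer there is one more tool, called after "Call:" by a JSON object that holds its "method" and its "body", one argument or row to a line. jog_arm: Moves the arm, as the interface text tells. Its arguments: {"type":"object","properties":{"rows":{"type":"array"},"force":{"type":"number"}},"required":["rows"]}

```bash
mkdir -p pics
python3 - <<'E'
from bench import *
import cv2,numpy as np
s=observe();print(s)
a=get_image("scene");b=get_image("top")
cv2.imwrite("pics/scene.png",a);cv2.imwrite("pics/top.png",b)
for n in("scene","top","wrist"):
    p=camera_params(n);print(n,p)
    if 'rvec' in p:
        R=cv2.Rodrigues(np.array(p['rvec'],float))[0];print("C",-R.T@np.array(p['tvec']).ravel())
E
```

```text
{'time_s': 0.0, 'joint_pos': array([-1.30597583e+00,  2.87180546e-01,  1.57820077e+00, -5.99979688e-06,
        1.27856104e+00, -1.50004735e-01]), 'qd': array([ 6.78491920e-04,  1.15936737e-04,  6.14323594e-04,  3.03053776e-04,
       -1.31804910e-03, -9.21610312e-05]), 'effort': array([ 6.93229367e-06, -4.05982089e+01, -2.92627788e+01, -1.57187519e-04,
        5.74881735e-03,  5.12665835e-06]), 'tool_pos': array([ 0.27189392, -0.61709882,  0.22992437]), 'tcp_rot': array([[ 9.15186178e-01,  4.03030861e-01, -6.20546890e-04],
       [ 4.03031191e-01, -9.15183437e-01,  2.26628674e-03],
       [ 3.45469260e-04, -2.32417405e-03, -9.99997239e-01]]), 'contact_force': array([0.54619432, 0.70766205, 0.70609297]), 'moment': array([-0.00620812, -0.02545713,  0.00175912]), 'gripper_force': 0.0, 'width': 0.9987882670771661}
scene {'K': array([[492.59457346,   0.        , 244.52262979],
       [  0.        , 492.59457346, 192.97606571],
       [  0.        ,   0.        ,   1.        ]]), 'rvec': array([ 1.39396359, -2.13834183,  0.93971195]), 'tvec': array([0.25507337, 0.44942412, 1.25345016])}
C
[... 175 characters left out ...]
0.        ,   1.        ]]), 'rvec': array([ 2.19329566, -2.14951029,  0.15923531]), 'tvec': array([-0.01155354,  0.57425901,  1.25396543])}
C [0.41945379 0.0321497  1.31353002]
wrist {'K': array([[320.26571692,   0.        , 261.44864702],
       [  0.        , 320.26571692, 196.41349798],
       [  0.        ,   0.        ,   1.        ]]), 'T_tool_cam': array([[ 3.55070389e-04, -9.61417617e-01, -2.75092785e-01,
         6.93940380e-02],
       [ 9.99999925e-01,  3.84592841e-04, -5.33782473e-05,
         2.96445988e-04],
       [ 1.57117503e-04, -2.75092745e-01,  9.61417681e-01,
        -1.42240342e-01],
       [ 0.00000000e+00,  0.00000000e+00,  0.00000000e+00,
         1.00000000e+00]])}
```

View pics/scene.png

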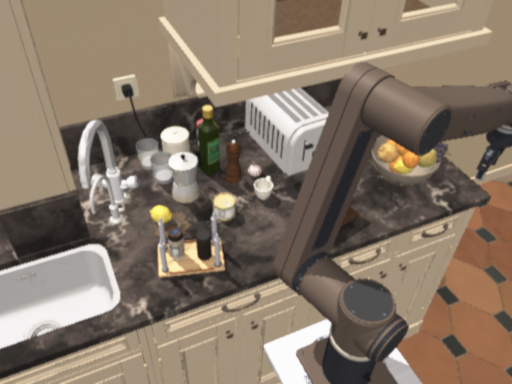

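View pics/top.png

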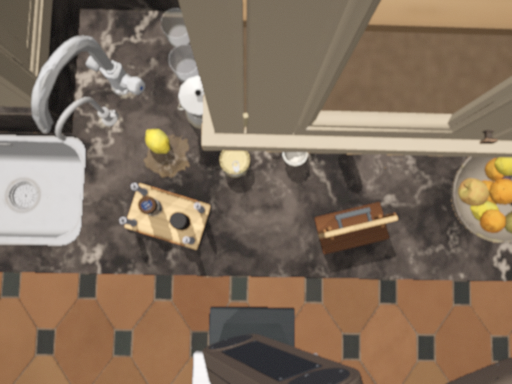

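The top view shows the stand on the left, with pins near (137,186), (208,208), (124,220) and (190,240). The holder is on the right around (352,228). The tier's upper edge runs from about (320,236) to (397,217), with the handle towards image top (+x, away from the robot). The scene view shows the cabinets overhanging the worktop and the mug and tin behind the stand.

```bash
cat > h.py <<'E'
from bench import *
import cv2,numpy as np
def ray(cam,uv,st=None):
    p=camera_params(cam);K=p['K'];d=np.linalg.inv(K)@np.array([uv[0],uv[1],1.])
    if 'rvec' in p:
        R=cv2.Rodrigues(np.array(p['rvec'],float))[0];return -R.T@np.ravel(p['tvec']),R.T@d
    s=st or observe();T=p['T_tool_cam'];R=s['tcp_rot']
    return s['tool_pos']+R@T[:3,3],R@T[:3,:3]@d
def onz(cam,uv,z,st=None):
    c,d=ray(cam,uv,st);return c+d*(z-c[2])/d[2]
def proj(X,st):
    p=camera_params('wrist');T=p['T_tool_cam'];t=st['tcp_rot'].T@(np.asarray(X)-st['tool_pos'])
    c=T[:3,:3].T@(t-T[:3,3]);u=p['K']@c;return u[:2]/u[2]
E
python3 - <<'E'
from h import *
for n,uv,z in [("pin",(137,186),.15),("pin",(208,208),.15),("pin",(124,220),.15),("pin",(190,240),.15),("tierA",(320,236),.122),("tierB",(397,217),.122),
 ("rk",(315,216),.012),("rk",(382,204),.012),("rk",(390,240),.012),("rk",(325,251),.012),("cabrow",(300,150),.5)]:print(n,onz("top",uv,z).round(4))
b=cv2.imread("pics/top.png")
cv2.imwrite("pics/crop.png",np.hstack([cv2.resize(b[175:265,300:410],None,fx=3.6,fy=3.6,interpolation=2),cv2.resize(b[175:265,110:220],None,fx=3.6,fy=3.6,interpolation=2)]))
E
```

```text
pin [0.5586 0.2884 0.15  ]
pin [0.5106 0.1218 0.15  ]
pin [0.4788 0.3145 0.15  ]
pin [0.4358 0.1609 0.15  ]
tierA [ 0.4515 -0.1443  0.122 ]
tierB [ 0.5005 -0.3298  0.122 ]
rk [ 0.5063 -0.1472  0.012 ]
rk [ 0.5414 -0.3239  0.012 ]
rk [ 0.4476 -0.3439  0.012 ]
rk [ 0.416  -0.1737  0.012 ]
cabrow [ 0.5828 -0.0544  0.5   ]
```

View pics/crop.png

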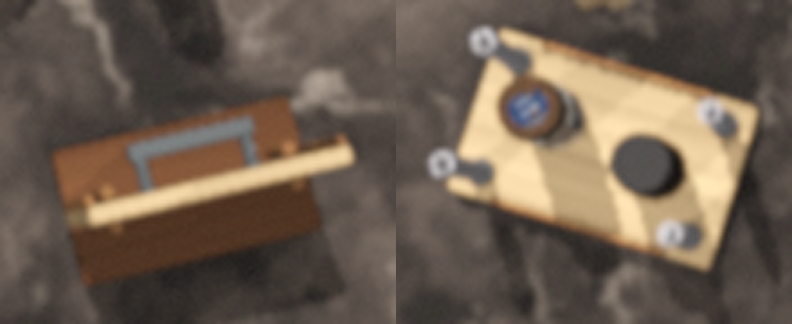

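The crop shows the pins at about (135,186), (198,205), (122,220) and (187,240), and the tier edge from (324,234) to (399,217) with the handle on the far side. I'm moving the wrist camera over the holder.

Call:
{"method": "jog_arm", "body": {
  "rows": [
    {"translation": [1, -0.78, -0.2], "yaw": -0.34, "hand": 1},
    {"translation": [1, -0.78, -0.2], "yaw": -0.34, "hand": 1},
    {"translation": [1, -0.78, -0.2], "yaw": -0.34, "hand": 1},
    {"translation": [1, -0.78, -0.2], "yaw": -0.34, "hand": 1},
    {"translation": [1, -0.78, -0.2], "yaw": -0.34, "hand": 1},
    {"translation": [1, -0.78, -0.2], "yaw": -0.34, "hand": 1}
  ]
}}

```text
time_s: 0.7
tool_pos: [0.3943, -0.3904, 0.2723]
tcp_rot: [[0.424, 0.906, 0.002], [0.906, -0.424, 0.0], [0.001, 0.001, -1.0]]
contact_force: [-0.2, -0.8, 0.7]
width: 0.999
gripper_force: 0.0
```

```bash
cat >> h.py <<'E'
def go(x,y,z,ang=None):
    "jog numbers to bring TCP to x,y,z and tool x to world angle ang (deg)"
    s=observe();R=s['tcp_rot'];t=R.T@(np.array([x,y,z])-s['tool_pos'])/.2
    a=np.degrees(np.arctan2(R[1,0],R[0,0]));dy=0 if ang is None else -((ang-a+180)%360-180)/120
    print("t",s['time_s'],"pos",s['tool_pos'].round(4),"ang",a.round(2),"F",s['contact_force'].round(1),"w",round(s['width'],3),"GO",t.round(3),"yaw",round(dy,4))
E
python3 -c "
from h import *
go(.476,-.237,.27,104.5)
P=[onz('top',p,.151)[:2] for p in [(134.7,186.1),(197.8,205),(186.9,240.3),(122.2,220.3)]]
P=np.array(P);print(P.round(4),P.mean(0),np.linalg.norm(P-np.roll(P,1,0),axis=1))"
```

```text
t 0.7 pos [ 0.3943 -0.3904  0.2723] ang 64.93 F [-0.2 -0.8  0.7] w 0.999 GO [0.868 0.045 0.012] yaw -0.3298
[[0.5581 0.2935]
 [0.517  0.1456]
 [0.4349 0.1679]
 [0.478  0.3183]] [0.49702091 0.23131596] [0.08386438 0.15352525 0.08509443 0.15646675]
```

Call:
{"method": "jog_arm", "body": {
  "rows": [
    {"translation": [0.87, 0.05, 0], "yaw": -0.33, "hand": 1},
    {"translation": [0.87, 0.05, 0], "yaw": -0.33, "hand": 1},
    {"translation": [0.87, 0.05, 0], "yaw": -0.33, "hand": 1},
    {"translation": [0.87, 0.05, 0], "yaw": -0.33, "hand": 1},
    {"translation": [0.87, 0.05, 0], "yaw": -0.33, "hand": 1},
    {"translation": [0.87, 0.05, 0], "yaw": -0.33, "hand": 1},
    {"translation": [0.87, 0.05, 0], "yaw": -0.33, "hand": 1}
  ]
}}

```text
time_s: 1.4
tool_pos: [0.4757, -0.242, 0.2708]
tcp_rot: [[-0.242, 0.97, -0.001], [0.97, 0.242, 0.0], [0.0, -0.001, -1.0]]
contact_force: [0.1, -0.1, -0.3]
width: 1.0
gripper_force: 0.0
```

```bash
python3 -c "
from h import *
go(.476,-.237,.27,104.5)
s=observe();im=get_image('wrist');cv2.imwrite('pics/w1.png',im)
print(s['tool_pos'],s['tcp_rot'])
np.save('s1.npy',np.r_[s['tool_pos'],s['tcp_rot'].ravel()])
hsv=cv2.cvtColor(im,40);m=cv2.inRange(hsv,(10,40,150),(30,180,255));
cs,_=cv2.findContours(m,0,2)
for c in sorted(cs,key=cv2.contourArea)[::-1][:3]:
  r=cv2.minAreaRect(c);b=cv2.boxPoints(r);print(cv2.contourArea(c),b.round(1).tolist(),[onz('wrist',p,.122,s).round(4).tolist() for p in b])
"
```

```text
t 1.4 pos [ 0.4757 -0.242   0.2708] ang 103.99 F [ 0.1 -0.1 -0.3] w 1.0 GO [0.024 0.008 0.004] yaw -0.0042
[ 0.47568601 -0.24204968  0.27084895] [[-2.41764877e-01  9.70334549e-01 -7.79297419e-04]
 [ 9.70334791e-01  2.41765089e-01  1.89573890e-04]
 [ 3.72357005e-04 -7.10347090e-04 -9.99999678e-01]]
81527.0 [[-0.0, 0.0], [511.0, 0.0], [511.0, 359.0], [0.0, 359.0]] [[0.2344, -0.1469, 0.122], [0.6334, -0.0476, 0.122], [0.7908, -0.3697, 0.122], [0.2432, -0.5071, 0.122]]
331.5 [[313.3999938964844, 342.79998779296875], [321.5, 327.3999938964844], [357.3999938964844, 346.20001220703125], [349.3999938964844, 361.6000061035156]] [[0.5734, -0.4022, 0.122], [0.5761, -0.3812, 0.122], [0.6212, -0.3948, 0.122], [0.6191, -0.4164, 0.122]]
207.5 [[58.0, 372.0], [87.0, 372.0], [87.0, 383.0], [58.0, 383.0]] [[0.3068, -0.5094, 0.122], [0.3384, -0.5015, 0.122], [0.3399, -0.517, 0.122], [0.3079, -0.525, 0.122]]
```

View pics/w1.png

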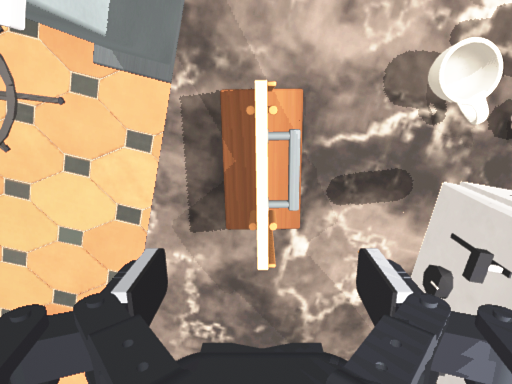

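The wrist picture shows the tier edge as a near-vertical strip from (261,82) to (262,268), with the handle bar at u≈295 on its right. The tool is already aligned with it. The mug is at (468,75).

```bash
python3 -c "
from h import *
im=cv2.imread('pics/w1.png');g=im[80:272,235:290].astype(int)
b=im[:,:,0].astype(int)
for v in (90,120,150,175,200,230,260):
  r=np.where(b[v,235:285]>150)[0]+235;print(v,r.min(),r.max(),len(r))
col=b[60:290,262];r=np.where(col>150)[0]+60;print('rows',r.min(),r.max())
v0,v1=r.min(),r.max()
for v in (v0,v1,(v0+v1)/2):print(onz('wrist',(262,v),.122))
for n,uv in [('mugL',(430,75)),('mugtip',(478,122)),('mug',(465,75))]:print(n,onz('wrist',uv,.03))
for n,uv in [('tin',(235,170)),('lemon',(157,140)),('mug',(295,158)),('cab',(300,148))]:print(n,onz('top',uv,.05))
"
```

```text
90 255 266 12
120 256 267 12
150 256 267 12
175 256 267 12
200 257 268 12
230 257 267 11
260 257 284 14
rows 65 269
[ 0.45099687 -0.14333294  0.122     ]
[ 0.49753678 -0.32954648  0.122     ]
[ 0.47220975 -0.22820903  0.122     ]
mugL [ 0.63395908 -0.09783961  0.03      ]
mugtip [ 0.70785044 -0.13241206  0.03      ]
mug [ 0.67203391 -0.08834756  0.03      ]
tin [0.61714982 0.06366167 0.05      ]
lemon [0.69033454 0.26517559 0.05      ]
mug [ 0.65186373 -0.08963735  0.05      ]
cab [ 0.67832134 -0.10229237  0.05      ]
```

Call:
{"method": "jog_arm", "body": {
  "rows": [
    {"translation": [0, 0, 0.25], "yaw": 0, "hand": 1},
    {"translation": [0, 0, 0.5], "yaw": 0, "hand": 1},
    {"translation": [0, 0, 0.75], "yaw": 0, "hand": 1},
    {"translation": [0, 0, 0.85], "yaw": 0, "hand": 1},
    {"translation": [0, 0, 0.93], "yaw": 0, "hand": 0.2},
    {"translation": [0, 0, 0.93], "yaw": 0, "hand": -0.3},
    {"translation": [0, 0, 0.93], "yaw": 0, "hand": -1},
    {"translation": [0, 0, 0.93], "yaw": 0, "hand": -1},
    {"translation": [0, 0, 0.93], "yaw": 0, "hand": -1}
  ],
  "force": 50
}}

```text
time_s: 2.35
tool_pos: [0.4768, -0.2423, 0.0869]
tcp_rot: [[-0.244, 0.97, 0.002], [0.97, 0.244, -0.002], [-0.002, 0.002, -1.0]]
contact_force: [-0.3, -0.2, 0.6]
width: 0.146
gripper_force: 0.0
```

Call:
{"method": "jog_arm", "body": {
  "rows": [
    {"translation": [0, 0, 0], "yaw": 0, "hand": -1},
    {"translation": [0, 0, 0], "yaw": 0, "hand": -1},
    {"translation": [0, 0, 0], "yaw": 0, "hand": -1}
  ]
}}

```text
time_s: 2.65
tool_pos: [0.4768, -0.2423, 0.0869]
tcp_rot: [[-0.245, 0.97, 0.002], [0.97, 0.245, -0.002], [-0.002, 0.001, -1.0]]
contact_force: [-0.7, -1.1, 5.8]
width: 0.109
gripper_force: 49.9
```

Call:
{"method": "jog_arm", "body": {
  "rows": [
    {"translation": [0, 0, -0.08], "yaw": 0, "hand": -1},
    {"translation": [0, 0, -0.2], "yaw": 0, "hand": -1},
    {"translation": [0, 0, -0.35], "yaw": 0, "hand": -1},
    {"translation": [0, 0, -0.45], "yaw": 0, "hand": -1},
    {"translation": [0, 0, -0.45], "yaw": 0, "hand": -1}
  ]
}}

```text
time_s: 3.15
tool_pos: [0.4774, -0.2423, 0.178]
tcp_rot: [[-0.245, 0.97, 0.005], [0.97, 0.245, -0.003], [-0.004, 0.004, -1.0]]
contact_force: [0.4, 0.2, -2.4]
width: 0.107
gripper_force: 49.0
```

```bash
python3 -c "
from h import *
go(.535,-.015,.177,90)"
```

```text
t 3.15 pos [ 0.4774 -0.2423  0.178 ] ang 104.17 F [ 0.4  0.2 -2.4] w 0.107 GO [1.031 0.558 0.003] yaw 0.1181
```

Call:
{"method": "jog_arm", "body": {
  "rows": [
    {"translation": [0.2, 0.1, 0], "yaw": 0.02, "hand": -1},
    {"translation": [0.4, 0.2, 0], "yaw": 0.05, "hand": -1},
    {"translation": [0.6, 0.32, 0], "yaw": 0.08, "hand": -1},
    {"translation": [0.8, 0.44, 0], "yaw": 0.1, "hand": -1},
    {"translation": [0.95, 0.52, 0], "yaw": 0.118, "hand": -1},
    {"translation": [1, 0.56, 0], "yaw": 0.118, "hand": -1},
    {"translation": [1, 0.56, 0], "yaw": 0.118, "hand": -1}
  ]
}}

```text
time_s: 3.85
tool_pos: [0.5349, -0.0187, 0.1733]
tcp_rot: [[-0.004, 1.0, -0.003], [1.0, 0.004, 0.001], [0.001, -0.003, -1.0]]
contact_force: [-0.9, -0.8, -2.5]
width: 0.107
gripper_force: 49.2
```

```bash
python3 -c "
from h import *
go(.535,-.015,.080,90)
a=get_image('wrist');b=get_image('scene');cv2.imwrite('pics/w2.png',np.hstack([cv2.resize(a,(400,300)),cv2.resize(b[100:340,120:440],(400,300))]))"
```

```text
t 3.85 pos [ 0.5349 -0.0187  0.1733] ang 90.2 F [-0.9 -0.8 -2.5] w 0.107 GO [0.018 0.002 0.467] yaw 0.0017
```

View pics/w2.png

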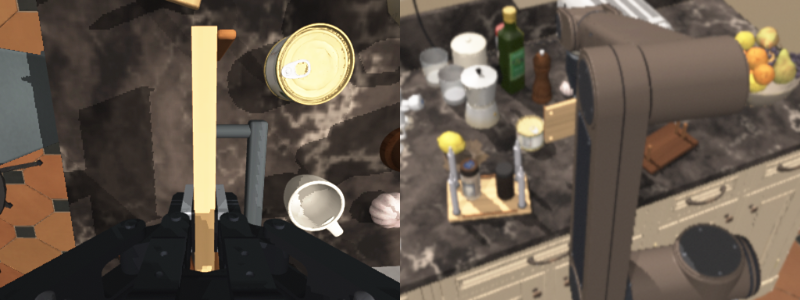

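The left half shows the tier held firmly by its edge with the handle on the far side, the tin at (312,62) and the mug at (317,203) in the half-size view. I'm lowering it onto its edge a bit nearer the robot.

Call:
{"method": "jog_arm", "body": {
  "rows": [
    {"translation": [0, -0.06, 0.15], "yaw": 0, "hand": -1},
    {"translation": [0, -0.125, 0.3], "yaw": 0, "hand": -1},
    {"translation": [0, -0.125, 0.4], "yaw": 0, "hand": -1},
    {"translation": [0, -0.125, 0.44], "yaw": 0, "hand": -1},
    {"translation": [0, -0.125, 0.46], "yaw": 0, "hand": -1},
    {"translation": [0, -0.125, 0.47], "yaw": 0, "hand": -1},
    {"translation": [0, -0.125, 0.47], "yaw": 0, "hand": -1}
  ]
}}

```text
time_s: 4.65
tool_pos: [0.5116, -0.0208, 0.0823]
tcp_rot: [[0.0, 1.0, 0.002], [1.0, -0.0, -0.001], [-0.001, 0.002, -1.0]]
contact_force: [0.7, -0.0, -3.0]
width: 0.113
gripper_force: 49.3
```

Call:
{"method": "jog_arm", "body": {
  "rows": [
    {"translation": [0, 0, 0.01], "yaw": 0, "hand": -1},
    {"translation": [0, 0, 0.02], "yaw": 0, "hand": -1},
    {"translation": [0, 0, 0.025], "yaw": 0, "hand": -1},
    {"translation": [0, 0, 0.025], "yaw": 0, "hand": -1}
  ]
}}

```text
time_s: 5.05
tool_pos: [0.5106, -0.0201, 0.0763]
tcp_rot: [[-0.0, 1.0, -0.0], [1.0, 0.0, 0.0], [0.0, -0.0, -1.0]]
contact_force: [-0.4, 0.2, -3.1]
width: 0.108
gripper_force: 49.3
```

Call:
{"method": "jog_arm", "body": {
  "rows": [
    {"translation": [0, 0, 0.005], "yaw": 0, "hand": -1},
    {"translation": [0, 0, 0.01], "yaw": 0, "hand": -1},
    {"translation": [0, 0, 0.01], "yaw": 0, "hand": -1}
  ]
}}

```text
time_s: 5.35
tool_pos: [0.5109, -0.0202, 0.075]
tcp_rot: [[-0.0, 1.0, 0.0], [1.0, 0.0, 0.0], [0.0, 0.0, -1.0]]
contact_force: [-1.7, -0.1, 2.0]
width: 0.112
gripper_force: 49.9
```

Call:
{"method": "jog_arm", "body": {
  "rows": [
    {"translation": [0, 0, 0], "yaw": 0, "hand": -0.2},
    {"translation": [0, 0, 0], "yaw": 0, "hand": -0.2},
    {"translation": [0, 0, 0], "yaw": 0, "hand": -0.2},
    {"translation": [0, -0.04, -0.02], "yaw": 0, "hand": -0.2},
    {"translation": [0, -0.07, -0.04], "yaw": 0, "hand": -0.2},
    {"translation": [0, -0.1, -0.05], "yaw": 0, "hand": -0.2},
    {"translation": [0, -0.12, -0.05], "yaw": 0, "hand": -0.2},
    {"translation": [0, -0.12, -0.05], "yaw": 0, "hand": -0.2}
  ]
}}

```text
time_s: 6.15
tool_pos: [0.4859, -0.0201, 0.0844]
tcp_rot: [[0.0, 1.0, -0.0], [1.0, -0.0, 0.0], [0.0, -0.0, -1.0]]
contact_force: [0.3, 1.1, 0.1]
width: 0.4
gripper_force: 0.0
```

```bash
python3 -c "
from h import *
go(.5,-.015,.080,90)
a=get_image('wrist');b=get_image('scene');cv2.imwrite('pics/w3.png',np.hstack([cv2.resize(a,(400,300)),cv2.resize(b[130:280,180:340],(400,300))]))"
```

```text
t 6.15 pos [ 0.4859 -0.0201  0.0844] ang 90.0 F [0.3 1.1 0.1] w 0.4 GO [0.026 0.07  0.022] yaw -0.0
```

View pics/w3.png

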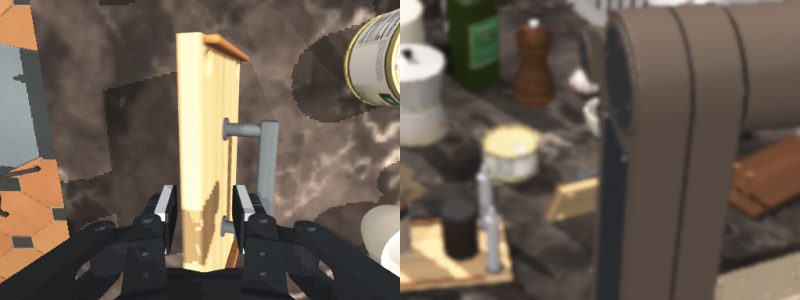

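The tier now leans towards the robot between the half-open fingers, with its upper edge at u≈190 in the left half and the handle on the far side. I'm continuing the lowering.

Call:
{"method": "jog_arm", "body": {
  "rows": [
    {"translation": [0, -0.05, 0.02], "yaw": 0, "hand": -0.2},
    {"translation": [0, -0.1, 0.04], "yaw": 0, "hand": -0.2},
    {"translation": [0, -0.15, 0.08], "yaw": 0, "hand": -0.2},
    {"translation": [0, -0.2, 0.12], "yaw": 0, "hand": -0.2},
    {"translation": [0, -0.24, 0.16], "yaw": 0, "hand": -0.2},
    {"translation": [0, -0.265, 0.2], "yaw": 0, "hand": -0.2},
    {"translation": [0, -0.265, 0.2], "yaw": 0, "hand": -0.2}
  ]
}}

```text
time_s: 6.95
tool_pos: [0.4331, -0.0201, 0.047]
tcp_rot: [[-0.0, 1.0, -0.003], [1.0, 0.0, 0.001], [0.001, -0.003, -1.0]]
contact_force: [-17.3, 3.7, 28.8]
width: 0.402
gripper_force: 39.8
```

```bash
python3 -c "
from h import *
go(.5,-.015,.080,90)
a=get_image('wrist');b=get_image('scene');cv2.imwrite('pics/w4.png',np.hstack([cv2.resize(a,(400,300)),cv2.resize(b[130:280,180:340],(400,300))]))"
```

```text
t 6.95 pos [ 0.4331 -0.0201  0.047 ] ang 90.02 F [-17.3   3.7  28.8] w 0.402 GO [ 0.025  0.334 -0.166] yaw 0.0002
```

View pics/w4.png

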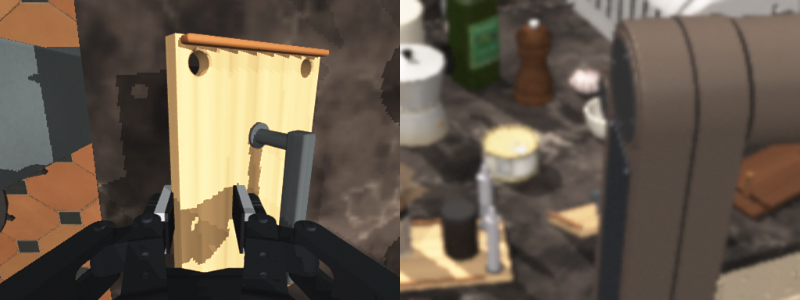

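The tier leans at about 50° and the far finger presses on it, with 29 N on the wrist. I'm raising the tool a little to relieve that.

Call:
{"method": "jog_arm", "body": {
  "rows": [
    {"translation": [0, 0, -0.03], "yaw": 0, "hand": -0.2},
    {"translation": [0, 0, -0.04], "yaw": 0, "hand": -0.2},
    {"translation": [0, 0, -0.04], "yaw": 0, "hand": -0.2}
  ]
}}

```text
time_s: 7.35
tool_pos: [0.4329, -0.0202, 0.0518]
tcp_rot: [[-0.0, 1.0, -0.001], [1.0, 0.0, 0.0], [0.0, -0.001, -1.0]]
contact_force: [-1.1, 0.1, -0.7]
width: 0.399
gripper_force: 0.5
```

Call:
{"method": "jog_arm", "body": {
  "rows": [
    {"translation": [0, -0.025, -0.01], "yaw": 0, "hand": -0.2},
    {"translation": [0, -0.04, -0.02], "yaw": 0, "hand": -0.2},
    {"translation": [0, -0.04, -0.06], "yaw": 0, "hand": -0.2},
    {"translation": [0, -0.04, -0.12], "yaw": 0, "hand": -0.2},
    {"translation": [0, -0.04, -0.2], "yaw": 0, "hand": -0.2},
    {"translation": [0, -0.02, -0.4], "yaw": 0, "hand": -0.2},
    {"translation": [0, 0.1, -0.8], "yaw": 0, "hand": -0.2},
    {"translation": [0, 0.2, -1], "yaw": 0, "hand": 0},
    {"translation": [0, 0.2, -1], "yaw": 0, "hand": 0},
    {"translation": [0, 0.2, -1], "yaw": 0, "hand": 0}
  ]
}}

```text
time_s: 8.35
tool_pos: [0.4775, -0.021, 0.2596]
tcp_rot: [[-0.0, 1.0, 0.013], [1.0, 0.0, -0.003], [-0.003, 0.013, -1.0]]
contact_force: [-0.6, 0.6, -0.7]
width: 0.497
gripper_force: 0.0
```

```bash
python3 -c "
from h import *
s=observe();go(.5,-.015,.080,90)
a=get_image('wrist');b=get_image('scene');cv2.imwrite('pics/w5a.png',a);cv2.imwrite('pics/w5.png',a)
np.save('s5.npy',np.r_[s['tool_pos'],s['tcp_rot'].ravel()])
"
```

```text
t 8.35 pos [ 0.4775 -0.021   0.2596] ang 90.02 F [-0.6  0.6 -0.7] w 0.497 GO [0.033 0.101 0.899] yaw 0.0002
```

View pics/w5.png

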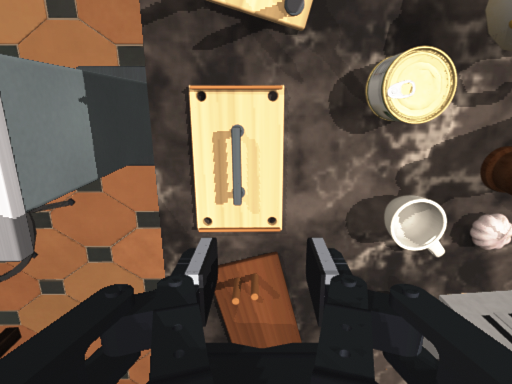

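The tier lies flat with its handle up. The bar runs from (238,128) to (237,203) and the holes are near (201,97), (272,97), (208,220) and (272,220); the mug and tin are untouched. Next I measure the holes and handle.

```bash
cat >> h.py <<'E'
def blob(im,uv,r=9,thr=None):
    u,v=map(int,uv);g=im[v-r:v+r+1,u-r:u+r+1].max(2).astype(float)
    t=thr or (g.min()+g.max())/2;m=(g<t).astype(np.uint8)
    n,l,st,c=cv2.connectedComponentsWithStats(m)
    k=1+np.argmax(st[1:,4]) ;return c[k]+[u-r,v-r],st[k,4]
E
python3 -c "
from h import *
a=np.load('s5.npy');s=dict(tool_pos=a[:3],tcp_rot=a[3:].reshape(3,3))
im=cv2.imread('pics/w5a.png');P=[]
for uv in [(201,97),(272,97),(272,220),(208,220)]:
  c,n=blob(im,uv,7);p=onz('wrist',c,.010,s);P.append(p);print(c,n,p.round(4))
P=np.array(P);print(P.mean(0),np.linalg.norm(P-np.roll(P,1,0),axis=1))
d=P[0]-P[3]+P[1]-P[2];A=np.degrees(np.arctan2(d[1],d[0]));print('ang',A)
h=[onz('wrist',uv,.046,s) for uv in((237.5,127),(237.5,204))];print(h,np.mean(h,0))
s=observe();print(s['tool_pos'],s['tcp_rot'][:,2])
go(*P.mean(0)[:2],.21,A)
"
```

```text
[200.86075949  95.07594937] 79 [0.4097 0.0585 0.01  ]
[272.3372093   94.96511628] 86 [0.4929 0.0587 0.01  ]
[271.53488372 219.93023256] 43 [ 0.4934 -0.0963  0.01  ]
[207.7027027  220.37837838] 37 [ 0.4105 -0.0966  0.01  ]
[ 0.45163463 -0.01890523  0.01      ] [0.15513099 0.08321219 0.15501873 0.08289534]
ang 90.25948036940876
[array([0.45376613, 0.0245772 , 0.046     ]), array([ 0.45201839, -0.06311356,  0.046     ])] [ 0.45289226 -0.01926818  0.046     ]
[ 0.47390758 -0.02023938  0.25354186] [ 2.04300368e-03 -5.64672586e-04 -9.99997754e-01]
t 8.45 pos [ 0.4739 -0.0202  0.2535] ang 90.01 F [ 0.6  0.2 -0.3] w 0.5 GO [ 0.007 -0.112  0.217] yaw -0.002
```

Call:
{"method": "jog_arm", "body": {
  "rows": [
    {"translation": [0, -0.05, 0.2], "yaw": 0, "hand": 0},
    {"translation": [0, -0.107, 0.4], "yaw": 0, "hand": 0},
    {"translation": [0, -0.107, 0.6], "yaw": 0, "hand": 0},
    {"translation": [0, -0.107, 0.7], "yaw": 0, "hand": 0},
    {"translation": [0, -0.107, 0.7], "yaw": 0, "hand": 0},
    {"translation": [0, -0.107, 0.7], "yaw": 0, "hand": 0}
  ]
}}

```text
time_s: 9.05
tool_pos: [0.4513, -0.02, 0.1117]
tcp_rot: [[-0.0, 1.0, -0.002], [1.0, 0.0, 0.001], [0.001, -0.002, -1.0]]
contact_force: [0.4, 1.5, -0.1]
width: 0.502
gripper_force: 0.0
```

```bash
python3 -c "
from h import *
s=observe();im=get_image('wrist');cv2.imwrite('pics/w6.png',im)
P={i:proj(x,s).round(1).tolist() for i,x in enumerate([(.4097,.0585,.01),(.4929,.0587,.01)])};print(P)
p=[]
for k in P:
  c,n=blob(im,P[k],12);p.append(onz('wrist',c,.010,s));print(c,n,p[-1])
print(np.mean(p,0))
go(.4525,-.019,.021,90.2)"
```

```text
{0: [204.7, 91.7], 1: [319.5, 91.5]}
[205.47979798  92.0959596 ] 198 [0.41028025 0.05825142 0.01      ]
[320.28947368  91.60964912] 228 [0.49348073 0.0586107  0.01      ]
[0.45188049 0.05843106 0.01      ]
t 9.1 pos [ 0.4525 -0.0203  0.113 ] ang 90.0 F [ 0.4 -0.6 -0.6] w 0.503 GO [ 0.007 -0.     0.46 ] yaw -0.0016
```

Consistent. Descend and grasp the handle.

Call:
{"method": "jog_arm", "body": {
  "rows": [
    {"translation": [0.007, 0, 0.2], "yaw": 0, "hand": 0},
    {"translation": [0.007, 0, 0.35], "yaw": 0, "hand": 0},
    {"translation": [0.007, 0, 0.43], "yaw": 0, "hand": 0},
    {"translation": [0.007, 0, 0.46], "yaw": 0, "hand": 0},
    {"translation": [0.007, 0, 0.46], "yaw": 0, "hand": -0.5},
    {"translation": [0.007, 0, 0.46], "yaw": 0, "hand": -1},
    {"translation": [0.007, 0, 0.46], "yaw": 0, "hand": -1},
    {"translation": [0.007, 0, 0.46], "yaw": 0, "hand": -1},
    {"translation": [0.007, 0, 0.46], "yaw": 0, "hand": -1}
  ],
  "force": 80
}}

```text
time_s: 10.0
tool_pos: [0.4537, -0.0192, 0.0222]
tcp_rot: [[-0.0, 1.0, 0.003], [1.0, 0.0, -0.001], [-0.001, 0.003, -1.0]]
contact_force: [-1.5, -0.6, 6.3]
width: 0.096
gripper_force: 79.1
```

```bash
python3 -c "
from h import *
s=observe();print(s['gripper_force']);go(.4525,-.019,.24,90)"
```

```text
79.08460736274719
t 10.0 pos [ 0.4537 -0.0192  0.0222] ang 90.01 F [-1.5 -0.6  6.3] w 0.096 GO [-0.    -0.003 -1.089] yaw 0.0001
```

Call:
{"method": "jog_arm", "body": {
  "rows": [
    {"translation": [0, 0, -0.1], "yaw": 0, "hand": -1},
    {"translation": [0, 0, -0.3], "yaw": 0, "hand": -1},
    {"translation": [0, 0, -0.5], "yaw": 0, "hand": -1},
    {"translation": [0, 0, -0.7], "yaw": 0, "hand": -1},
    {"translation": [0, 0, -0.9], "yaw": 0, "hand": -1},
    {"translation": [0, 0, -1], "yaw": 0, "hand": -1},
    {"translation": [0, 0, -1], "yaw": 0, "hand": -1}
  ]
}}

```text
time_s: 10.7
tool_pos: [0.4541, -0.0192, 0.2242]
tcp_rot: [[-0.0, 1.0, 0.008], [1.0, 0.0, -0.002], [-0.002, 0.008, -1.0]]
contact_force: [-0.5, 0.0, -2.6]
width: 0.099
gripper_force: 78.8
```

```bash
python3 -c "
from h import *
go(.382,.264,.222,74.2)"
```

```text
t 10.7 pos [ 0.4541 -0.0192  0.2242] ang 90.01 F [-0.5  0.  -2.6] w 0.099 GO [ 1.416 -0.36   0.005] yaw 0.1318
```

Call:
{"method": "jog_arm", "body": {
  "rows": [
    {"translation": [0.15, -0.03, 0], "yaw": 0.02, "hand": -1},
    {"translation": [0.35, -0.06, 0], "yaw": 0.05, "hand": -1},
    {"translation": [0.55, -0.1, 0], "yaw": 0.09, "hand": -1},
    {"translation": [0.75, -0.14, 0], "yaw": 0.132, "hand": -1},
    {"translation": [0.9, -0.18, 0], "yaw": 0.132, "hand": -1},
    {"translation": [0.9, -0.18, 0], "yaw": 0.132, "hand": -1}
  ]
}}

```text
time_s: 11.3
tool_pos: [0.4136, 0.1638, 0.2175]
tcp_rot: [[0.268, 0.963, -0.005], [0.963, -0.268, 0.001], [-0.001, -0.005, -1.0]]
contact_force: [0.5, 0.1, -3.7]
width: 0.1
gripper_force: 78.7
```

```bash
python3 -c "
from h import *
go(.382,.264,.222,74.2)"
```

```text
t 11.3 pos [0.4136 0.1638 0.2175] ang 74.43 F [ 0.5  0.1 -3.7] w 0.1 GO [ 0.44  -0.287 -0.022] yaw 0.0019
```

Call:
{"method": "jog_arm", "body": {
  "rows": [
    {"translation": [0.2, -0.15, 0], "yaw": 0, "hand": -1},
    {"translation": [0.35, -0.25, -0.01], "yaw": 0, "hand": -1},
    {"translation": [0.44, -0.29, -0.02], "yaw": 0, "hand": -1},
    {"translation": [0.44, -0.29, -0.02], "yaw": 0, "hand": -1},
    {"translation": [0.44, -0.29, -0.02], "yaw": 0, "hand": -1},
    {"translation": [0.44, -0.29, -0.02], "yaw": 0, "hand": -1},
    {"translation": [0.44, -0.29, -0.02], "yaw": 0, "hand": -1}
  ]
}}

```text
time_s: 12.0
tool_pos: [0.3846, 0.2606, 0.2237]
tcp_rot: [[0.274, 0.962, -0.001], [0.962, -0.274, -0.001], [-0.001, -0.001, -1.0]]
contact_force: [0.6, 0.6, -3.2]
width: 0.102
gripper_force: 78.7
```

```bash
python3 -c "
from h import *
s=observe();im=get_image('wrist');cv2.imwrite('pics/w7.png',im)
np.save('s7.npy',np.r_[s['tool_pos'],s['tcp_rot'].ravel()])
R=s['tcp_rot'];o=s['tool_pos'];print(o,R)
for p in [(.5581,.2935),(.517,.1456),(.4349,.1679),(.478,.3183)]:print('pin',proj([*p,.152],s).round(1))
for x in(78,-78):
  for y in(42,-42):print('hole',proj(o+R@np.array([x/1e3,y/1e3,.011]),s).round(1))
go(.497,.231,.222,74.2)"
```

```text
[0.38456896 0.26061177 0.22371448] [[ 2.74435588e-01  9.61605118e-01 -8.39175367e-04]
 [ 9.61605099e-01 -2.74436155e-01 -6.56240289e-04]
 [-8.61344082e-04 -6.26859622e-04 -9.99999433e-01]]
pin [511.1  88.4]
pin [469.3 300. ]
pin [357.9 301.1]
pin [378.9  85.3]
hole [354.4  84.8]
hole [168.8  84.7]
hole [333.1 366.1]
hole [189.8 366. ]
t 12.05 pos [0.3846 0.2607 0.2239] ang 74.07 F [-0.4  0.3 -2.7] w 0.099 GO [0.011 0.581 0.009] yaw -0.001
```

View pics/w7.png

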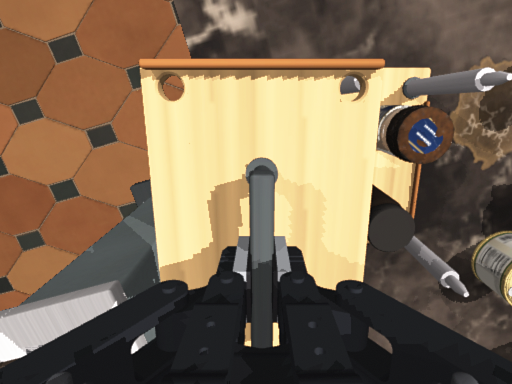

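The picture shows two pin tips, near (510,75) and (465,294), to the right of the held tier. Two of its holes are at (172,87) and (352,87). I'll shift slightly for views of all the pins.

Call:
{"method": "jog_arm", "body": {
  "rows": [
    {"translation": [0, 0.07, 0], "yaw": 0, "hand": -1},
    {"translation": [0, 0.07, 0], "yaw": 0, "hand": -1},
    {"translation": [0, 0.07, 0], "yaw": 0, "hand": -1},
    {"translation": [0, 0.07, 0], "yaw": 0, "hand": -1}
  ]
}}

```text
time_s: 12.45
tool_pos: [0.398, 0.2577, 0.2242]
tcp_rot: [[0.273, 0.962, -0.0], [0.962, -0.273, -0.0], [-0.0, -0.0, -1.0]]
contact_force: [-0.5, -0.4, -3.8]
width: 0.098
gripper_force: 78.7
```

```bash
cat > snap.py <<'E'
from h import *
import sys
n=sys.argv[1];s=observe();im=get_image('wrist');cv2.imwrite(f'pics/{n}.png',im)
np.save(f'{n}.npy',np.r_[s['tool_pos'],s['tcp_rot'].ravel()]);print(s['tool_pos'],np.abs(s['qd']).max())
for p in [(.5581,.2935),(.517,.1456),(.4349,.1679),(.478,.3183)]:print('pin',proj([*p,.152],s).round(1))
E
python3 snap.py A
```

```text
[0.39798448 0.25769233 0.22424572] 0.006128146410638949
pin [488.5  90.3]
pin [450.6 300.8]
pin [339.7 301.8]
pin [356.9  87. ]
```

Call:
{"method": "jog_arm", "body": {
  "rows": [
    {"translation": [0, -0.1, 0], "yaw": 0, "hand": -1},
    {"translation": [0, -0.2, 0], "yaw": 0, "hand": -1},
    {"translation": [0, -0.23, 0], "yaw": 0, "hand": -1},
    {"translation": [0, -0.23, 0], "yaw": 0, "hand": -1},
    {"translation": [0, -0.23, 0], "yaw": 0, "hand": -1}
  ]
}}

```text
time_s: 13.0
tool_pos: [0.3541, 0.2704, 0.2246]
tcp_rot: [[0.273, 0.962, 0.001], [0.962, -0.273, 0.0], [0.0, 0.001, -1.0]]
contact_force: [-0.1, 0.7, -2.9]
width: 0.096
gripper_force: 78.7
```

```bash
python3 snap.py B; python3 -c "
from h import *
A=cv2.imread('pics/A.png');B=cv2.imread('pics/B.png')
def c(im,u,v,w=32):
  u=min(u,511-w);return cv2.resize(im[v-w:v+w,u-w:u+w],(266,266),interpolation=0)
s=lambda n:(lambda a:dict(tool_pos=a[:3],tcp_rot=a[3:].reshape(3,3)))(np.load(n+'.npy'))
P=[(.5581,.2935),(.517,.1456),(.4349,.1679),(.478,.3183)]
T=[];o=[]
for n,im,i in(('A',A,0),('A',A,1),('B',B,2),('B',B,3)):
  u,v=map(int,proj([*P[i],.152],s(n)));o.append((min(u,479)-32,v-32));T.append(c(im,u,v))
for u,v in((172,87),(352,87)):o.append((u-32,v-32));T.append(c(A,u,v))
print(o);cv2.imwrite('pics/m.png',np.vstack([np.hstack(T[:3]),np.hstack(T[3:])]))"
```

```text
[0.35414938 0.27044854 0.2245976 ] 0.010010731655131753
pin [559.2  91.2]
pin [509.2 301. ]
pin [398.6 302. ]
pin [428.3  87.8]
[(447, 58), (418, 268), (366, 270), (396, 55), (140, 55), (320, 55)]
```

View pics/m.png

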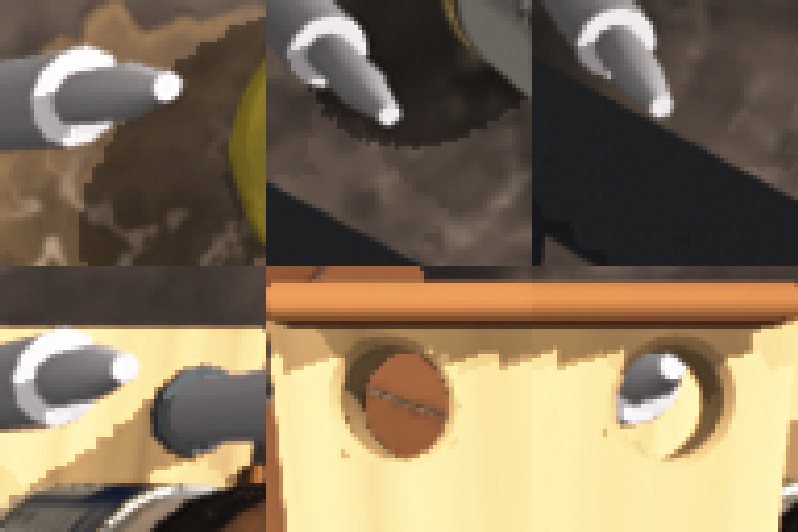

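The crops show all four pin tips as white discs at (488,78), (448,295), (397,295) and (426,79) in full-frame pixels. The hole rims are centred at about (171.5,87) and (355,87).

```bash
python3 -c "
from h import *
s=lambda n:(lambda a:dict(tool_pos=a[:3],tcp_rot=a[3:].reshape(3,3)))(np.load(n+'.npy'))
P=np.array([onz('wrist',uv,.152,s(n)) for n,uv in (('A',(487.3,77.8)),('A',(447.4,294.8)),('B',(396.4,294.6)),('B',(425.4,78.9)))])
print(P.round(4),P.mean(0),np.linalg.norm(P-np.roll(P,1,0),axis=1))
d=P[0]-P[1]+P[3]-P[2];ang=np.degrees(np.arctan2(d[1],d[0]));print('stand ang',ang)
for z in(.0122,.013):
  S=s('A');R=S['tcp_rot'];H=[R.T@(onz('wrist',uv,S['tool_pos'][2]-z,S)-S['tool_pos']) for uv in((171.1,86.8),(354.5,86.8))]
  H=np.array(H);print(H.round(4),np.linalg.norm(H[0]-H[1]));
  e=H[1]-H[0];ta=np.degrees(np.arctan2(-e[0],e[1]));print('tier yaw in tool',ta)
c=P.mean(0)
go(c[0],c[1],.222,ang)
"
```

```text
[[0.558  0.3013 0.152 ]
 [0.5153 0.1516 0.152 ]
 [0.4343 0.1748 0.152 ]
 [0.477  0.3241 0.152 ]] [0.49613662 0.23794812 0.152     ] [0.08419425 0.15571979 0.08419371 0.15526143]
stand ang 74.0642918125897
[[ 0.0772 -0.0413  0.0122]
 [ 0.0772  0.0424  0.0122]] 0.08377856668923338
tier yaw in tool -0.01731520090499001
[[ 0.0772 -0.0416  0.013 ]
 [ 0.0772  0.0427  0.013 ]] 0.08421257140346705
tier yaw in tool -0.01731520090498683
t 13.05 pos [0.3543 0.2704 0.2246] ang 74.16 F [ 1.4  0.6 -1.6] w 0.099 GO [0.038 0.727 0.014] yaw 0.0008
```

Call:
{"method": "jog_arm", "body": {
  "rows": [
    {"translation": [0.01, 0.2, 0], "yaw": 0, "hand": -1},
    {"translation": [0.02, 0.4, 0], "yaw": 0, "hand": -1},
    {"translation": [0.03, 0.6, 0], "yaw": 0, "hand": -1},
    {"translation": [0.04, 0.7, 0.05], "yaw": 0, "hand": -1},
    {"translation": [0.042, 0.725, 0.12], "yaw": 0, "hand": -1},
    {"translation": [0.042, 0.725, 0.17], "yaw": 0, "hand": -1},
    {"translation": [0.042, 0.725, 0.17], "yaw": 0, "hand": -1},
    {"translation": [0.042, 0.725, 0.17], "yaw": 0, "hand": -1},
    {"translation": [0.042, 0.725, 0.17], "yaw": 0, "hand": -1}
  ]
}}

```text
time_s: 13.95
tool_pos: [0.4951, 0.2394, 0.1911]
tcp_rot: [[0.272, 0.962, 0.001], [0.962, -0.272, 0.0], [0.001, 0.001, -1.0]]
contact_force: [-0.7, -0.4, -2.0]
width: 0.097
gripper_force: 78.9
```

```bash
cat > chk.py <<'E'
from h import *
go(.4959,.2389,.18,74.06)
s=observe();im=get_image('wrist');g=im.min(2)
for k,X in((0,(.558,.3013,.152)),(1,(.477,.3241,.152))):
    u,v=proj(X,s);u0,v0=int(round(u)),int(round(v))
    w=g[v0-16:v0+17,u0-16:u0+17];m=(w>200).astype(np.uint8)
    n,l,st,c=cv2.connectedComponentsWithStats(m)
    print('pred',(round(u,1),round(v,1)),'white',[(int(st[i,4]),(c[i]+[u0-16,v0-16]).round(1).tolist()) for i in range(1,n) if st[i,4]>5])
E
python3 chk.py
```

```text
t 13.95 pos [0.4951 0.2394 0.1911] ang 74.22 F [-0.7 -0.4 -2. ] w 0.097 GO [-0.001  0.005  0.055] yaw 0.0013
pred (np.float64(342.8), np.float64(90.6)) white [(38, [343.7, 88.6])]
pred (np.float64(186.5), np.float64(90.7)) white []
```

```bash
python3 -c "
from h import *
s=observe();im=get_image('wrist');cv2.imwrite('pics/x.png',im)
R=s['tcp_rot']
f=lambda uv:R.T@(onz('wrist',uv,.152,s)-s['tool_pos'])
print(f((343.7,88.6)),s['tool_pos'])
g=im.min(2);print(g[76:106:1,172:202:1])
"
```

```text
[0.07769005 0.04417601 0.03943754] [0.4952551  0.23940619 0.19130895]
[[ 52  55  53  53  57  62  65  77 128 154 148  91  82  83  86  85  84  85
   97  96  95  89  89  98 138 144 137  85  79  81]
 [ 55  56  55  56  57  57  62  73  93 148 151 107  87  87 103 103 101 101
  111 110 115 140 140 140 143 144 140  85  78  80]
 [ 57  57  57  56  57  57  60  68  76 105 153 167 111 104 118 118 115 122
  160 162 161 160 145 141 142 142 138  87  81  86]
 [ 58  57  57  57  57  57  57  60  67  82 124 165 124 126 168 171 168 166
  167 164 164 161 147 145 145 146 143 114 112 115]
 [ 59  58  57  57  57  57  58  59  61  72 103 144 171 171 174 173 171 168
  165 163 162 162 161 163 163 163 165 166 167 169]
 [ 60  60  57  56  57  57  59  61  59  66 102 138 171 174 172 172 170 167
  165 163 162 161 161 164 164 164 165 168 169 172]
 [ 59  59  57  58  57  57  59  60  62  65  84 109 144 172 173 172 170 167
  164 163 162 162 162 163 163 163 165 167 168 170]
 [ 57  58  57  58  57  58  60  61  62  65  82 106 139 172 173 172 170 168
  165 163 162 161 162 163 164 163 164 167 168 169]
 [ 58  57  57  57  57  58  60 
[... 2020 characters left out ...]
174 175 173 172 172 171
  169 167 165 164 163 163 163 163 164 165 166 167]
 [137 133 150 168 169 168 165 173 178 178 178 175 175 175 172 172 172 171
  169 167 164 163 163 163 163 164 163 165 166 167]
 [171 171 173 175 176 175 177 179 180 177 177 175 174 174 172 171 172 170
  169 167 165 164 163 163 164 163 164 165 166 167]
 [175 176 179 181 181 180 178 179 180 178 177 174 175 175 173 172 172 171
  169 167 165 163 163 163 164 164 163 165 167 167]
 [176 178 183 183 181 180 178 177 178 178 177 175 175 174 172 172 172 170
  169 167 165 163 163 163 163 164 164 165 166 167]
 [177 178 181 183 181 180 178 178 178 178 177 176 175 175 174 172 172 170
  169 168 165 163 163 163 163 163 164 165 165 167]]
```

Call:
{"method": "jog_arm", "body": {
  "rows": [
    {"translation": [0.002, 0.0075, 0.02], "yaw": 0.001, "hand": -1},
    {"translation": [0.002, 0.0075, 0.045], "yaw": 0.001, "hand": -1},
    {"translation": [0.002, 0.0075, 0.06], "yaw": 0.001, "hand": -1},
    {"translation": [0.002, 0.0075, 0.06], "yaw": 0.001, "hand": -1},
    {"translation": [0.002, 0.0075, 0.06], "yaw": 0.001, "hand": -1}
  ]
}}

```text
time_s: 14.55
tool_pos: [0.4969, 0.2389, 0.178]
tcp_rot: [[0.275, 0.961, -0.001], [0.961, -0.275, -0.0], [-0.0, -0.0, -1.0]]
contact_force: [-0.8, -0.3, -2.2]
width: 0.097
gripper_force: 79.0
```

```bash
cat >> chk.py <<'E'
    for i in range(1,n):
        if st[i,4]>12:
            X=onz('wrist',c[i]+[u0-16,v0-16],.152,s);print('tool',(s['tcp_rot'].T@(X-s['tool_pos'])).round(4))
E
python3 chk.py
```

```text
t 14.55 pos [0.4969 0.2389 0.178 ] ang 74.04 F [-0.8 -0.3 -2.2] w 0.097 GO [-0.001 -0.005 -0.01 ] yaw -0.0001
pred (np.float64(345.1), np.float64(89.1)) white [(14, [344.4, 81.9]), (6, [345.8, 97.8])]
tool [0.0802 0.041  0.026 ]
pred (np.float64(176.4), np.float64(89.7)) white [(14, [177.8, 82.1])]
tool [ 0.0801 -0.0416  0.026 ]
```

Call:
{"method": "jog_arm", "body": {
  "rows": [
    {"translation": [0, -0.002, 0.01], "yaw": 0, "hand": -1},
    {"translation": [0, -0.002, 0.02], "yaw": 0, "hand": -1},
    {"translation": [0, -0.002, 0.03], "yaw": 0, "hand": -1},
    {"translation": [0, -0.002, 0.04], "yaw": 0, "hand": -1},
    {"translation": [0, -0.002, 0.04], "yaw": 0, "hand": -1},
    {"translation": [0, -0.002, 0.04], "yaw": 0, "hand": -1}
  ]
}}

```text
time_s: 15.2
tool_pos: [0.4966, 0.239, 0.1702]
tcp_rot: [[0.275, 0.961, -0.0], [0.961, -0.275, 0.0], [-0.0, -0.0, -1.0]]
contact_force: [-0.3, 0.8, -3.2]
width: 0.099
gripper_force: 79.0
```

```bash
python3 -c "
from h import *
s=observe();im=get_image('wrist');cv2.imwrite('pics/y.png',im);R=s['tcp_rot'];go(.4967,.239,.17,74.06);print(s['moment'].round(2))
for y in(.0425,-.0415):
  for z,n in((.0122,'hole'),(s['tool_pos'][2]-.152,'tip')):print(n,proj(s['tool_pos']+R@np.array([.0772,y,z]),s).round(1))
g=im.min(2)
for u in(345,172):
  print(g[68:106:2,u-20:u+20:2])
"
```

```text
t 15.25 pos [0.4966 0.239  0.1704] ang 74.04 F [-0.3  0.3 -3.3] w 0.099 GO [-0.     0.     0.002] yaw -0.0001
[-0.05 -0.01 -0.  ]
hole [354.6  86.8]
tip [351.1  87.5]
hole [170.8  86.7]
tip [174.2  87.4]
[[ 25  25  25  25  24  24  24  24  24  24  24  25  24  25  25  25  25  25
   23  25]
 [ 83  84  83  81  81  79  78  78  78  80  79  80  82  81  79  79  79  79
   77  77]
 [ 85  84  84  83  81  80  78  79  80  80  82  80  71  61  61  60  60  67
   78  79]
 [ 85  84  84  83  80  79  78  78  79  80  73  61  57  50  46  46  54  59
   60  72]
 [ 84  84  84  83  99 159  94  78  79  67  73  54  53  53  43  41  40  41
   58  60]
 [102 105 174 173 175 166  97  80  70 116 255 230  55  55  56  54  41  40
   40  66]
 [181 179 177 175 173 165 119 166 139 255 254 255 231  55  56  60  52  40
   40  44]
 [177 178 177 174 172 169 170 156 112 118 100 120 177 163  50  60  62  45
   40  40]
 [177 178 177 175 172 169 169 138  96  96 101 103 110 192  70  56  60  56
   41  41]
 [178 178 178 175 172 169 168 139  93  97  95 198 244 253 209  49  56  58
   52  51]
 [177 177 177 175 171 168 167 140  86  91 103 
[... 1635 characters left out ...]
 119 173
  171 167]
 [180 180 164 112  90  85  56  55  53 221 250 248 249 194  90  85 126 172
  170 167]
 [180 180 171 158  93  93  70  55  54  96 252 252 250 127  79  83 133 172
  170 167]
 [180 181 177 172 111 100  91  58  59  61  94 109  86  80  73 103 164 172
  172 168]
 [181 181 179 175 168 108 101  82  62  64 136  79  73  72  87 147 174 173
  172 169]
 [180 180 173 164 173 165 108 102  84  63  87 169  94  86 148 170 176 173
  172 169]
 [180 181 180 123 169 167 164 142 106  95  74 133 174 159 172 178 175 172
  172 169]
 [180 180 179 176 172 167 160 160 164 169 171 172 175 177 179 177 175 173
  173 169]
 [180 180 181 176 172 167 160 161 168 172 178 183 181 179 178 177 174 172
  172 169]]
```

Both pin tips show in their holes, centred sideways and about 0.8 mm off along tool x. I'm correcting that and lowering.

Call:
{"method": "jog_arm", "body": {
  "rows": [
    {"translation": [-0.0035, -0.0005, 0], "yaw": 0, "hand": -1},
    {"translation": [-0.0035, -0.0005, 0.01], "yaw": 0, "hand": -1},
    {"translation": [-0.0035, -0.0005, 0.02], "yaw": 0, "hand": -1},
    {"translation": [-0.0035, -0.0005, 0.03], "yaw": 0, "hand": -1},
    {"translation": [-0.0035, -0.0005, 0.04], "yaw": 0, "hand": -1},
    {"translation": [-0.0035, -0.0005, 0.04], "yaw": 0, "hand": -1}
  ]
}}

```text
time_s: 15.85
tool_pos: [0.496, 0.2383, 0.1618]
tcp_rot: [[0.275, 0.961, -0.001], [0.961, -0.275, -0.0], [-0.0, -0.001, -1.0]]
contact_force: [0.3, -0.3, -2.1]
width: 0.1
gripper_force: 79.0
```

Free so far (underside about 140 mm). Continue to the shoulders.

Call:
{"method": "jog_arm", "body": {
  "rows": [
    {"translation": [0, 0, 0.01], "yaw": 0, "hand": -1},
    {"translation": [0, 0, 0.02], "yaw": 0, "hand": -1},
    {"translation": [0, 0, 0.03], "yaw": 0, "hand": -1},
    {"translation": [0, 0, 0.04], "yaw": 0, "hand": -1},
    {"translation": [0, 0, 0.04], "yaw": 0, "hand": -1},
    {"translation": [0, 0, 0.04], "yaw": 0, "hand": -1}
  ]
}}

```text
time_s: 16.45
tool_pos: [0.4963, 0.2384, 0.1543]
tcp_rot: [[0.275, 0.961, -0.0], [0.961, -0.275, 0.0], [-0.0, -0.0, -1.0]]
contact_force: [-0.3, 0.3, -3.1]
width: 0.101
gripper_force: 79.0
```

Call:
{"method": "jog_arm", "body": {
  "rows": [
    {"translation": [0, 0, 0.005], "yaw": 0, "hand": -1},
    {"translation": [0, 0, 0.01], "yaw": 0, "hand": -1},
    {"translation": [0, 0, 0.014], "yaw": 0, "hand": -1},
    {"translation": [0, 0, 0.014], "yaw": 0, "hand": -1},
    {"translation": [0, 0, 0.014], "yaw": 0, "hand": -1}
  ]
}}

```text
time_s: 16.95
tool_pos: [0.4964, 0.2384, 0.1522]
tcp_rot: [[0.275, 0.961, 0.0], [0.961, -0.275, 0.0], [0.0, 0.0, -1.0]]
contact_force: [-2.0, -0.2, 2.0]
width: 0.099
gripper_force: 79.6
```

```bash
python3 -c "
from h import *
s=observe();print(s['contact_force'],s['moment'],s['tool_pos'])"
```

```text
[-2.01278668 -0.19352767  1.98688427] [-0.10529887  0.31740874  0.01825046] [0.49640678 0.23841857 0.15217593]
```

Call:
{"method": "jog_arm", "body": {
  "rows": [
    {"translation": [0, 0, 0.003], "yaw": 0, "hand": -1},
    {"translation": [0, 0, 0.005], "yaw": 0, "hand": -1},
    {"translation": [0, 0, 0.005], "yaw": 0, "hand": -1},
    {"translation": [0, 0, 0.005], "yaw": 0, "hand": -1}
  ]
}}

```text
time_s: 17.35
tool_pos: [0.4964, 0.2384, 0.1521]
tcp_rot: [[0.275, 0.962, 0.0], [0.962, -0.275, -0.0], [-0.0, 0.0, -1.0]]
contact_force: [-4.4, -1.4, 7.2]
width: 0.097
gripper_force: 80.3
```

Seated: the height matches and the force rises with no further travel. Releasing and withdrawing straight up.

Call:
{"method": "jog_arm", "body": {
  "rows": [
    {"translation": [0, 0, 0], "yaw": 0, "hand": -0.6},
    {"translation": [0, 0, 0], "yaw": 0, "hand": -0.2},
    {"translation": [0, 0, 0], "yaw": 0, "hand": 0},
    {"translation": [0, 0, 0], "yaw": 0, "hand": 0},
    {"translation": [0, 0, -0.1], "yaw": 0, "hand": 0},
    {"translation": [0, 0, -0.3], "yaw": 0, "hand": 0},
    {"translation": [0, 0, -0.5], "yaw": 0, "hand": 0},
    {"translation": [0, 0, -0.6], "yaw": 0, "hand": 0},
    {"translation": [0, 0, -0.6], "yaw": 0, "hand": 0},
    {"translation": [0, 0, -0.6], "yaw": 0, "hand": 0}
  ]
}}

```text
time_s: 18.35
tool_pos: [0.4961, 0.2383, 0.2699]
tcp_rot: [[0.275, 0.961, -0.0], [0.961, -0.275, -0.0], [-0.0, -0.0, -1.0]]
contact_force: [-0.1, -0.9, 0.5]
width: 0.498
gripper_force: 0.0
```

```bash
python3 -c "
from h import *
go(.4964,.2384,.27,74)
s=observe();im=get_image('wrist');cv2.imwrite('pics/z.png',im)
# hole/pin tips of the seated tier: tip discs should sit at the pins, hole centres within 1.5 mm
b=im.astype(int);m=((b[:,:,2]>150)&(b[:,:,2]-b[:,:,0]>15)&(b[:,:,0]>90)).astype(np.uint8)
n,l,st,c=cv2.connectedComponentsWithStats(m);k=1+np.argmax(st[1:,4]);cs,_=cv2.findContours((l==k).astype(np.uint8),0,2)
q=cv2.boxPoints(cv2.minAreaRect(cs[0]));Q=np.array([onz('wrist',p,.14,s) for p in q]);print(Q.round(4).tolist(),np.linalg.norm(Q-np.roll(Q,1,0),axis=1))
g=im.min(2)
for X in [(.558,.3013),(.5153,.1516),(.4343,.1748),(.477,.3241)]:
  u,v=proj([*X,.152],s);u0,v0=int(u),int(v);w=(g[v0-12:v0+13,u0-12:u0+13]>215).astype(np.uint8);nn,_,t,cc=cv2.connectedComponentsWithStats(w);print((u0,v0),[(int(t[i,4]),onz('wrist',cc[i]+[u0-12,v0-12],.152,s).round(4).tolist()) for i in range(1,nn) if t[i,4]>4])
"
```

```text
t 18.35 pos [0.4961 0.2383 0.2699] ang 74.04 F [-0.1 -0.9  0.5] w 0.498 GO [ 0.001  0.001 -0.   ] yaw 0.0004
[[0.4678, 0.3391, 0.14], [0.5732, 0.309, 0.14], [0.535, 0.1376, 0.14], [0.4097, 0.1733, 0.14]] [0.1757275  0.10960665 0.17565134 0.13022261]
(316, 93) [(24, [0.5579, 0.3012, 0.152])]
(308, 273) []
(215, 273) []
(207, 94) [(24, [0.4775, 0.3242, 0.152])]
```

Call:
{"method": "jog_arm", "body": {
  "rows": [
    {"translation": [-0.2, 0, -0.2], "yaw": 0, "hand": 0},
    {"translation": [-0.45, 0, -0.3], "yaw": 0, "hand": 0},
    {"translation": [-0.6, 0, -0.3], "yaw": 0, "hand": 0},
    {"translation": [-0.6, 0, -0.3], "yaw": 0, "hand": 0},
    {"translation": [-0.6, 0, -0.3], "yaw": 0, "hand": 0},
    {"translation": [-0.6, 0, -0.3], "yaw": 0, "hand": 0}
  ]
}}

```text
time_s: 19.0
tool_pos: [0.4629, 0.1235, 0.3286]
tcp_rot: [[0.274, 0.962, -0.003], [0.962, -0.274, 0.0], [-0.001, -0.003, -1.0]]
contact_force: [0.2, 0.1, -0.1]
width: 0.497
gripper_force: 0.0
```

```bash
python3 -c "
from h import *
s=observe();im=get_image('wrist');g=im.min(2)
for X in [(.558,.3013),(.5153,.1516),(.4343,.1748),(.477,.3241)]:
  u,v=proj([*X,.152],s);u0,v0=int(u),int(v)
  if not(14<v0<370):print(u0,v0);continue
  w=(g[v0-12:v0+13,u0-12:u0+13]>215).astype(np.uint8);nn,_,t,cc=cv2.connectedComponentsWithStats(w);print((u0,v0),[(int(t[i,4]),onz('wrist',cc[i]+[u0-12,v0-12],.152,s).round(4).tolist()) for i in range(1,nn) if t[i,4]>4])
b=im.astype(int);m=((b[:,:,2]>150)&(b[:,:,2]-b[:,:,0]>15)&(b[:,:,0]>90)).astype(np.uint8)
n,l,st,c=cv2.connectedComponentsWithStats(m);k=1+np.argmax(st[1:,4]);cs,_=cv2.findContours((l==k).astype(np.uint8),0,2)
q=cv2.boxPoints(cv2.minAreaRect(cs[0]));Q=np.array([onz('wrist',p,.14,s) for p in q]);print(Q.round(4).tolist(),np.linalg.norm(Q-np.roll(Q,1,0),axis=1))
"
```

```text
312 -52
(305, 134) [(14, [0.5153, 0.1515, 0.152])]
(219, 134) [(14, [0.4349, 0.1744, 0.152])]
213 -51
[[0.455, 0.2936, 0.14], [0.5604, 0.2634, 0.14], [0.5308, 0.1339, 0.14], [0.4121, 0.1676, 0.14]] [0.13307179 0.10967391 0.13290883 0.12337168]
```

All four pin tips stand through the tier's holes where they should. Handing in.

```bash
python3 -c "
from bench import *
print(hand_in())"
```

```text
the job is handed in; nothing more can be done
None
```

The tier is seated on the stand's four pins, resting on the post shoulders, and released; I handed the job in with about 19 s on the robot's clock, and the arm never touched the jars, mug or tin as far as the pictures and force readings show.

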